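# Load the clamp jig, close it and pin it shut

## Task

Two of the three pockets of the clamp jig already hold a brass tube: lay the spare tube from the small wooden cradle in the empty pocket and let go of it, then fold the hinged frame shut over all three tubes. Then take the steel pin by its knob from its wooden stand and push it through the hole of the closed frame into the hole of the lower half until its collar sits on the frame. Finish still holding the knob and pressing it firmly down, so that the jig stays pressed shut; do not shift the lock ring, the jar or the brush.

Things in the scene. Friction and masses are not known exactly. Their poses are not given: they have to be found in the camera images.
- jig: clamp jig fixed to the bench: dark base plate 122 x 140 mm, top at 12 mm, and a hinged aluminium frame. Origin: underside centre; x from pin side to hinge side, y along the hinge, z up. Rails 10 mm thick along y at x = -25 and +25 mm have 3 notches each (14 mm wide, 17 at the mouth; floor 26, rim 34 mm above the bench); 40 mm finger gap between the rails. Boss 26 x 36 mm, 38 mm high, at x = -46
- pocket_0 (a point): pocket 0: where the centre of a tube is when it lies in this pocket (y = -40 mm in the jig, 32 mm above the bench); a tube lies along the jig's x across one notch of each rail; pockets are 40 mm apart; any one of the three is the empty one
- pocket_1 (a point): pocket 1: where the centre of a tube is when it lies in this pocket (y = 0 mm in the jig, 32 mm above the bench); a tube lies along the jig's x across one notch of each rail; pockets are 40 mm apart; any one of the three is the empty one
- pocket_2 (a point): pocket 2: where the centre of a tube is when it lies in this pocket (y = 40 mm in the jig, 32 mm above the bench); a tube lies along the jig's x across one notch of each rail; pockets are 40 mm apart; any one of the three is the empty one
- lid (a joint): angle of the hinged frame, rad: 0 shut (level, 40 to 48 mm above the bench), grows as it opens up and back, to 2.3; starts at 1.82 to 2.02, leaning away. Stiff hinge: it stays where it is left; 2 to 5 N at the free edge move it. Frame 140 mm wide along y, 8 mm thick, free edge 102 mm from the hinge axis, 28 mm deep bar along that edge
- lid_hinge (a point): on the hinge axis (parallel to the jig's y), in the middle of its length, at x = +42 mm in the jig, 44 mm above the bench. Obstacles to the right: a shelving post at about (0.49, -0.20) m (x, y), a side wall running back from it, and the blue cupboard right of it; coming from the right, swing in close to the base
- lid_edge (a point): middle of the free edge of the frame, halfway through its thickness. Obstacle: the shelf over the back of the bench, underside 474 mm above it, its front edge running from about (0.44, 0.56) to (0.80, -0.07) m (x, y); keep the wrist in front of or below it when working behind the open frame
- lid_hole (a point): centre of the 10.5 mm hole in the free-edge bar, on its outer (when shut: upper) face, 88 mm from the hinge axis; moves with the frame
- base_hole (a point): mouth of the 10.5 mm hole in the boss of the lower half, 38 mm above the bench, 26 mm deep, straight down; under the frame's hole when the frame is shut (frame top at 48 mm)
- tube_a: drawn brass tube, 12.4 mm diameter, 58 mm long, 15 g, lying; origin on its surface halfway along; own y axis along the tube within 2 degrees; centre: tube_a_mid. Starts in a pocket
- tube_b: drawn brass tube, 12.4 mm diameter, 58 mm long, 15 g, lying; origin on its surface halfway along; own y axis along the tube within 2 degrees; centre: tube_b_mid. Starts in a pocket
- tube_c: drawn brass tube, 12.4 mm diameter, 58 mm long, 15 g, lying; origin on its surface halfway along; own y axis along the tube within 2 degrees; centre: tube_c_mid. The spare: lies across a small fixed wooden cradle left of the jig (66 mm along the tube, 44 mm wide; its cheeks 22 mm high, 40 mm apart, floor between them at 6 mm; tube axis 22 mm above the bench)
- tube_a_mid (a point): centre of tube_a
- tube_b_mid (a point): centre of tube_b
- tube_c_mid (a point): centre of tube_c
- pin: steel pin, 60 g, upright in a hole of a wooden stand (50 x 50 x 36 mm, fixed, to the left and nearer the robot), tip then 4 mm above the bench. Origin at the tip, z up along the pin. Shank 8 mm diameter, tapered tip, 32 mm up to the collar; collar 24 mm diameter, 32 to 36 mm from the tip; dark knob 18 mm diameter, 36 to 70 mm. Home: tip 16 mm above the bench
- pin_collar (a point): underside of the pin's collar, on its axis, 32 mm from the tip. Obstacle between stand and jig: a red hand press at the front edge of the bench, body about 90 mm across round x 0.29, y 0.06 m, up to 220 mm above the bench, its lever on the robot side up to 350 mm; carry things over or round it
- lock_ring: bystander: dark grey metal lock ring, 35 mm across, 8 mm high, lying flat; origin under its centre
- wax_jar: bystander: jar with a black cap, 57 mm across, 60 mm high; origin under its centre
- brush: bystander: dust brush, 162 mm long, 10 mm high, lying; origin under its centre
There are look-alikes about, which are no part of the job. What is shaped like the tube_b but black or pink is not meant.

How it is judged (in metres and radians):
On the way, in this order (a step that is already met when the one before it is completed fails the run):
1. all three tubes lie in the pockets, the spare let go, with the frame still open ((y of tube_a_mid in the frame of pocket_0 between -0.004 and 0.004 m or y of tube_a_mid in the frame of pocket_1 between -0.004 and 0.004 m or y of tube_a_mid in the frame of pocket_2 between -0.004 and 0.004 m) and x of tube_a_mid in the frame of jig between -0.008 and 0.008 m and z of each of tube_a_mid, tube_b_mid, tube_c_mid in the frame of jig below 0.036 m and angle between the y axis of each of tube_a, tube_b, tube_c and the x axis of jig, either way round below 0.15 rad and (y of tube_b_mid in the frame of pocket_0 between -0.004 and 0.004 m or y of tube_b_mid in the frame of pocket_1 between -0.004 and 0.004 m or y of tube_b_mid in the frame of pocket_2 between -0.004 and 0.004 m) and x of tube_b_mid in the frame of jig between -0.008 and 0.008 m and (y of tube_c_mid in the frame of pocket_0 between -0.004 and 0.004 m or y of tube_c_mid in the frame of pocket_1 between -0.004 and 0.004 m or y of tube_c_mid in the frame of pocket_2 between -0.004 and 0.004 m) and x of tube_c_mid in the frame of jig between -0.008 and 0.008 m and value of joint lid above 1 rad and contact force between the fingers and tube_c below 0.3 N), for 0.2 s.
2. the frame is shut over the three tubes ((y of tube_a_mid in the frame of pocket_0 between -0.004 and 0.004 m or y of tube_a_mid in the frame of pocket_1 between -0.004 and 0.004 m or y of tube_a_mid in the frame of pocket_2 between -0.004 and 0.004 m) and x of tube_a_mid in the frame of jig between -0.008 and 0.008 m and z of each of tube_a_mid, tube_b_mid, tube_c_mid in the frame of jig below 0.036 m and angle between the y axis of each of tube_a, tube_b, tube_c and the x axis of jig, either way round below 0.15 rad and (y of tube_b_mid in the frame of pocket_0 between -0.004 and 0.004 m or y of tube_b_mid in the frame of pocket_1 between -0.004 and 0.004 m or y of tube_b_mid in the frame of pocket_2 between -0.004 and 0.004 m) and x of tube_b_mid in the frame of jig between -0.008 and 0.008 m and (y of tube_c_mid in the frame of pocket_0 between -0.004 and 0.004 m or y of tube_c_mid in the frame of pocket_1 between -0.004 and 0.004 m or y of tube_c_mid in the frame of pocket_2 between -0.004 and 0.004 m) and x of tube_c_mid in the frame of jig between -0.008 and 0.008 m and value of joint lid below 0.03 rad), for 0.2 s.
3. the pin is through both holes with its collar down on the shut frame (value of joint lid below 0.03 rad and horizontal distance between pin and base_hole below 0.004 m and z of pin in the frame of jig below 0.0185 m and angle between pin's own z axis and vertical below 0.1 rad), for 0.2 s.
At the end, for the whole second after the job is handed in: every pocket holds a tube (4 mm across, 8 mm along, 4 mm in height, 0.15 rad); frame shut (under 0.03 rad); pin upright (0.1 rad), within 4 mm of the hole axis, collar at most 2.5 mm above the frame, held by the gripper (over 2 N) and pressed on the jig with over 4 N (all of step 3 and (y of tube_a_mid in the frame of pocket_0 between -0.004 and 0.004 m or y of tube_a_mid in the frame of pocket_1 between -0.004 and 0.004 m or y of tube_a_mid in the frame of pocket_2 between -0.004 and 0.004 m) and x of tube_a_mid in the frame of jig between -0.008 and 0.008 m and z of each of tube_a_mid, tube_b_mid, tube_c_mid in the frame of jig below 0.036 m and angle between the y axis of each of tube_a, tube_b, tube_c and the x axis of jig, either way round below 0.15 rad and (y of tube_b_mid in the frame of pocket_0 between -0.004 and 0.004 m or y of tube_b_mid in the frame of pocket_1 between -0.004 and 0.004 m or y of tube_b_mid in the frame of pocket_2 between -0.004 and 0.004 m) and x of tube_b_mid in the frame of jig between -0.008 and 0.008 m and (y of tube_c_mid in the frame of pocket_0 between -0.004 and 0.004 m or y of tube_c_mid in the frame of pocket_1 between -0.004 and 0.004 m or y of tube_c_mid in the frame of pocket_2 between -0.004 and 0.004 m) and x of tube_c_mid in the frame of jig between -0.008 and 0.008 m and contact force between the fingers and pin above 2 N and contact force between pin and jig above 4 N); the arm keeps its last pose, push and grip.
It fails at once if the lock_ring is shifted by more than 30 mm (distance of lock_ring from where it was at the start of the episode above 0.03 m).
It fails at once if the wax_jar is shifted by more than 30 mm (distance of wax_jar from where it was at the start of the episode above 0.03 m).
It fails at once if the brush is shifted by more than 30 mm (distance of brush from where it was at the start of the episode above 0.03 m).
It also fails if it takes over 72 s, if anything falls off the work surface, if the arm or the gripper's body presses on something with over 40 N, if the wrist force passes 120 N, or if a joint passes its speed limit or range.

## Robot

A 7-joint arm with a two-finger parallel gripper is mounted at the origin on a cart in front of the work surface, level with it; the furniture and walls round the work are solid. World frame = base frame: x ahead of the robot, y to its left, z up, the work surface at z = 0. Lengths are in mm, angles in rad, forces in N, time in s.
With the tool pointing down it reaches from about 350 to 900 mm from the base axis. Payload 19.9 kg.
Tool frame: the origin (TCP) lies midway between the tips of the shut fingers; the grasp point (between the pads) lies 19 mm behind it; z points along the fingers, y is the line along which they close (so a half turn about z gives the same grasp; the last joint's range is limited). The gripper opens to 85 mm and grips with 20 to 120 N. Pads are 22 mm wide; open, the fingers measure 114 mm over their backs; the gripper's body (76 mm by 85 mm) begins 54 mm behind the grasp point. The pads swing forward as they close: fully open they stand 13 mm farther back than shut.
Start: joints at [-1.339, 0.417, -0.01, 1.614, 0.005, 1.111, -0.053], TCP at [168.985, 601.702, 231.26] pointing down, gripper open.
Joint ranges: [-2.81, 2.81], [-0.39, 2.02], [-1.27, 1.25], [0.06, 2.57], [-1.19, 4.33], [0.19, 2], [-2.82, 2.82]. Speed limits (rad/s): [1.89, 1.89, 2.39, 2.39, 3.01, 3.01, 3.01].

## Interface

Orientations are given as a rotation vector (axis times angle).
In Python, from rig import r, optics, job_done, finder gives the robot as it stands. The module is installed in compiled form; this text tells all that it offers.
- The arm moves only by the shell command python3 -m crank 'ROWS' [FORCE]. ROWS is JSON, a list that holds one entry, the list of rows, each a list of 7 numbers: the shift along the world's x, y, z in cm, then the turn, a rotation vector about the world's x, y, z in degrees, then the finger opening in cm, from 0 to 8.54. A call has 1 to 20 rows; each row shifts and turns the commanded pose from where the row before left it; what a row does not reach is not made up. A row lasts 1/10 s, in which the tool goes at most 50 mm and 8.59 degrees, less where a joint would pass 70% of its speed; a pose out of reach is approached as far as the arm can. A call with a gripper value outside its range is refused whole. The fingers move at their own pace and stop on an object; FORCE is the grip in N (left out, the last holds). Time passes only in rows, so rows that do not move let the fingers close. It gives the time, the measured TCP pose, the force, the opening and the grip force at its end, in the units of the state.
- r.read_state(): the state, without advancing time (a new reading comes with each control period).
- optics.camera(name): name is "scene" or "top"; returns the picture (480x640x3 uint8, red, green, blue); there is no depth.
- optics.camera_params(name): a dict with "intrinsics" (3x3 intrinsics, pixels), "world_to_cam" (4x4, takes a point from world to camera coordinates). Camera axes: x right, y down, z forward; pixel columns grow to the right and rows downward; lengths in mm; the calibration is good to about 2 mm. A picture is of the moment at which its call begins. camera_params takes no time and is no camera call.
- job_done(): hands the job in; it is judged then, once.
Trained networks look in the newest picture that a camera, given by its name, has taken for a name from the list of things; names that differ only in an ending like _2 or _b are one class to them, and where a whole thing is asked for, a point or a joint stands for the part that bears it (a point fixed in the world has none). Each returns a list of dicts, best first, with "p" (0 to 1); they miss things now and then, are a little off and sometimes report something else, mostly with a low value. They report only what shows in the picture. A call takes as long as a camera call. They do not tell look-alikes from the thing itself.
- finder.cut_out(label, camera): "region" (480x640 bool, what is visible of it) and "pixel" ([column, row] in pixels, amid what is visible of it).
- finder.pinpoint(label, camera): "pixel" ([column, row] in pixels: a listed point, or the origin of a listed thing).
The state is a dict: "clock": time; "qpos": joint angles; "dq": joint speeds; "effort": joint torques, N m; "ee_pos": TCP position; "eef_rot": TCP orientation; "force": force on the tool from outside, world axes, zero at the start; "ft_torque": the same for the moment, N m; "width": finger opening in mm; "grasp_force": force on a finger pad.
Only numpy, scipy, OpenCV 4.12 (cv2) and the standard library are available. Lean on these libraries where they do the work, as an engineer would, in place of code of your own. Each camera call takes 0.05 s, during which the arm holds its last target. There are 200 camera calls.

## Working session

There is one attempt and no reset: what is moved stays moved. The work goes in short steps, Python scripts to look and compute and a shell command to move; the robot and the scene stay as the last step left them, time stands still between calls to the robot, and variables do not carry over. Pictures are saved under pics/ and viewed, at most 10 in all, crops included, and the job is handed in when it is done.

```bash
mkdir -p pics
python3 - <<'E'
from rig import r, optics, finder
import cv2,numpy as np
s=r.read_state(); print({k:np.round(v,3).tolist() for k,v in s.items()})
for c in ("scene","top"):
    im=optics.camera(c); cv2.imwrite(f"pics/{c}0.png",im[:,:,::-1])
    p=optics.camera_params(c); print(c,np.round(p["intrinsics"],1).tolist(),np.round(p["world_to_cam"],3).tolist())
    for n in ("pocket_0","pocket_1","pocket_2","lid_hinge","lid_edge","lid_hole","base_hole","tube_a_mid","pin","pin_collar","lock_ring","wax_jar","brush","jig"):
        print(n,[(np.round(d["pixel"],1).tolist(),round(d["p"],2)) for d in finder.pinpoint(n,c)[:5]])
E
```

```text
{'clock': 0.0, 'qpos': [-1.339, 0.418, -0.01, 1.614, 0.005, 1.111, -0.053], 'dq': [0.0, 0.001, 0.001, -0.001, 0.0, 0.002, -0.001], 'effort': [-0.0, -86.442, 0.679, -43.491, 0.019, 0.007, 0.0], 'ee_pos': [168.868, 601.373, 230.643], 'eef_rot': [-0.429, -3.112, 0.002], 'force': [0.179, 0.217, -0.276], 'ft_torque': [-0.011, -0.053, 0.037], 'grasp_force': 0.0, 'width': 85.249}
scene [[583.2, 0.0, 316.7], [0.0, 583.2, 237.9], [0.0, 0.0, 1.0]] [[0.804, -0.594, 0.016, -290.843], [-0.397, -0.557, -0.729, 382.839], [0.442, 0.58, -0.684, 665.247], [0.0, 0.0, 0.0, 1.0]]
pocket_0 [([429.0, 360.7], 0.93), ([403.0, 351.2], 0.86), ([380.0, 343.1], 0.71)]
pocket_1 [([429.0, 360.7], 0.93), ([403.0, 351.2], 0.86), ([380.0, 343.1], 0.71)]
pocket_2 [([429.0, 360.7], 0.93), ([403.0, 351.2], 0.86), ([380.0, 343.1], 0.71)]
lid_hinge [([410.5, 324.8], 0.63)]
lid_edge [([432.2, 263.3], 0.71), ([431.1, 362.7], 0.36)]
lid_hole [([427.4, 274.3], 0.75), ([376.5, 213.3], 0.31)]
base_hole [([390.3, 371.3], 0.58)]
tube_a_mid [([429.8, 358.6], 0.71)]
pin [([404.0, 348.1], 0.38)]
pin_collar []
lock_ring [([212.3, 254
[... 536 characters left out ...]
43.0], 0.75), ([471.0, 230.6], 0.64), ([444.6, 201.1], 0.36)]
pocket_2 [([432.6, 253.4], 0.85), ([454.3, 243.0], 0.75), ([471.0, 230.6], 0.64), ([444.6, 201.1], 0.36)]
lid_hinge [([471.8, 234.5], 0.65), ([262.8, 308.6], 0.47), ([303.4, 155.6], 0.4)]
lid_edge [([446.6, 201.5], 0.83)]
lid_hole [([444.9, 204.9], 0.75)]
base_hole [([464.3, 264.7], 0.6), ([222.8, 227.6], 0.44)]
tube_a_mid [([465.7, 239.9], 0.58)]
pin [([322.6, 326.7], 0.51), ([304.0, 155.5], 0.29)]
pin_collar [([323.4, 328.2], 0.48), ([470.3, 233.6], 0.27)]
lock_ring [([260.2, 310.6], 0.54)]
wax_jar [([221.0, 227.0], 0.74), ([467.3, 233.3], 0.22)]
brush [([220.8, 229.2], 0.73), ([303.1, 155.7], 0.72)]
jig [([447.3, 246.5], 0.67)]
```

View pics/scene0.png

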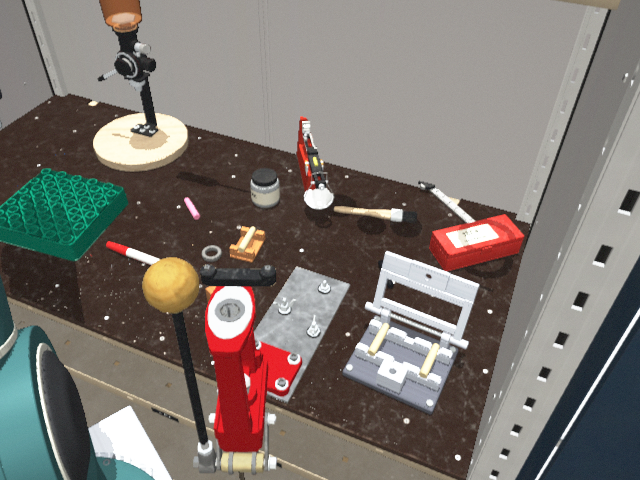

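View pics/top0.png

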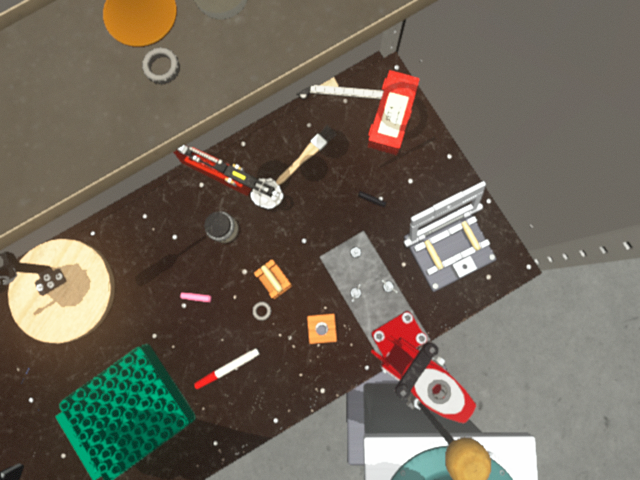

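The scene view shows the jig with tubes in the two outer pockets and the middle one empty. In the top view the empty pocket is at about (454,243), the cradle with the spare at (272,279) and the pin stand at (321,328). The brush, jar and ring are at about (302,158), (221,227) and (261,311). The black, pink and white/red sticks are look-alikes.

```bash
cat > h.py <<'E'
from rig import r, optics, finder
import cv2, numpy as np
from scipy.optimize import least_squares
P={c:optics.camera_params(c) for c in ("scene","top")}
def proj(X,c):
    p=P[c]; X=np.atleast_2d(X); q=X@p["world_to_cam"][:3,:3].T+p["world_to_cam"][:3,3]
    q=q@np.array(p["intrinsics"]).T; return q[:,:2]/q[:,2:]
def back(px,z,c):
    p=P[c]; R=np.array(p["world_to_cam"])[:3,:3]; t=np.array(p["world_to_cam"])[:3,3]
    d=R.T@np.linalg.inv(p["intrinsics"])@np.array([*px,1]); o=-R.T@t
    return o+d*(z-o[2])/d[2]
def find(n,c): return finder.pinpoint(n,c)
E
sed -i 's/p\["world_to_cam"\]\[:3,:3\].T/np.array(p["world_to_cam"])[:3,:3].T/;s/+p\["world_to_cam"\]\[:3,3\]/+np.array(p["world_to_cam"])[:3,3]/' h.py
python3 - <<'E'
from h import *
# jig fit
obs={}
names={'pocket_0':(0,-40,32),'pocket_1':(0,0,32),'pocket_2':(0,40,32),'lid_hinge':(42,0,44),'base_hole':(-46,0,38)}
o={'scene':{'pocket_0':(429,360.7),'pocket_1':(403,351.2),'pocket_2':(380,343.1),'lid_hinge':(410.5,324.8),'base_hole':(390.3,371.3)},
'top':{'pocket_0':(471,230.6),'pocket_1':(454.3,243),'pocket_2':(432.6,253.4),'base_hole':(464.3,264.7)}}
def J(v,X):
    c,s=np.cos(v[2]),np.sin(v[2]); X=np.atleast_2d(X).astype(float)
    return np.c_[v[0]+c*X[:,0]-s*X[:,1],v[1]+s*X[:,0]+c*X[:,1],X[:,2]]
for cs in (['scene'],['top'],['scene','top']):
    f=lambda v:np.concatenate([(proj(J(v,names[n]),c)[0]-o[c][n]) for c in cs for n in o[c]])
    s=least_squares(f,[480,-70,.5],loss='soft_l1'); print(cs,s.x.round(3),np.round(s.fun,1))
for c in ("scene","top"):
    im=optics.camera(c)
    if c=="scene": cr=im[240:420,330:500]
    else: cr=im[170:300,395:505]
    cv2.imwrite(f"pics/{c}_jig.png",cv2.resize(cr,None,fx=4 if c=="top" else 3.3,fy=4 if c=="top" else 3.3,interpolation=cv2.INTER_CUBIC)[:,:,::-1])
    for n in ("tube_c","pin"):
        for d in finder.cut_out(n,c)[:5]:
            m=d["region"]; ys,xs=np.nonzero(m); pts=np.c_[xs,ys].astype(float); mu=pts.mean(0); w,V=np.linalg.eigh(np.cov((pts-mu).T)) if len(xs)>3 else (0,np.eye(2))
            print(c,n,round(d["p"],2),mu.round(1),len(xs),xs.min(),xs.max(),ys.min(),ys.max(),V[:,1].round(2),np.sqrt(w).round(1))
    for n in ("tube_c","tube_c_mid","pin","pin_collar"):
        print(c,n,[(np.round(d["pixel"],1).tolist(),round(d["p"],2)) for d in find(n,c)])
cv2.imwrite("pics/stand.png",cv2.resize(optics.camera("top")[250:350,240:350],None,fx=5,fy=5,interpolation=cv2.INTER_CUBIC)[:,:,::-1])
E
```

```text
['scene'] [ 5.07137e+02 -1.46060e+01  5.01000e-01] [-0.4 -0.1 -0.6 -0.4 -3.  -1.8  1.8  0.5  2.1  1.2]
['top'] [511.88  -15.958 -24.671] [-0.5  3.  -2.1  0.1  1.1 -0.8  0.7 -0.5]
['scene', 'top'] [509.446 -14.873  -5.817] [ 0.6 -0.   0.7 -1.  -1.4 -3.1  4.   0.3  2.4  0.1 -1.   4.1 -2.6  1.4
  0.7  0.6  0.3  0.8]
scene tube_c 0.76 [245.9 239.6] 166 238 254 227 251 [-0.5   0.86] [1.8 7.7]
scene tube_c 0.59 [377.6 339.4] 267 368 388 323 354 [-0.49  0.87] [2.3 9.6]
scene tube_c 0.56 [429.  359.9] 305 419 438 343 377 [-0.41  0.91] [ 2.5 10. ]
scene tube_c [([249.0, 242.7], 0.75), ([427.4, 362.2], 0.71), ([385.1, 277.1], 0.57), ([379.0, 338.9], 0.52), ([191.6, 210.8], 0.47)]
scene tube_c_mid [([248.2, 237.0], 0.57)]
scene pin []
scene pin_collar []
top tube_c 0.64 [195.9 296.3] 179 181 210 292 300 [-0.99 -0.11] [1.8 8.3]
top tube_c 0.6 [370.6 198. ] 190 358 384 191 205 [-0.92 -0.4 ] [2.  7.9]
top tube_c 0.59 [470.5 236.1] 181 462 479 222 249 [0.49 0.87] [1.8 8.4]
top tube_c 0.44 [271.6 278.3] 178 262 281 265 290 [0.59 0.81] [1.7 8.4]
top pin 0.4 [321.  328.1] 136 315 327 322 334 [-0.65  0.76] [3.2 3.4]
top pin 0.25 [445.2 211. ] 1658 404 485 181 244 [-0.86  0.51] [ 6.7 25.5]
top tube_c [([373.1, 202.0], 0.72), ([199.2, 295.1], 0.7), ([468.6, 233.9], 0.65), ([431.7, 257.4], 0.59), ([271.8, 279.5], 0.5)]
top tube_c_mid [([273.0, 279.5], 0.54)]
top pin [([324.9, 325.2], 0.65), ([473.2, 235.5], 0.38)]
top pin_collar [([322.6, 329.4], 0.68)]
```

View pics/stand.png

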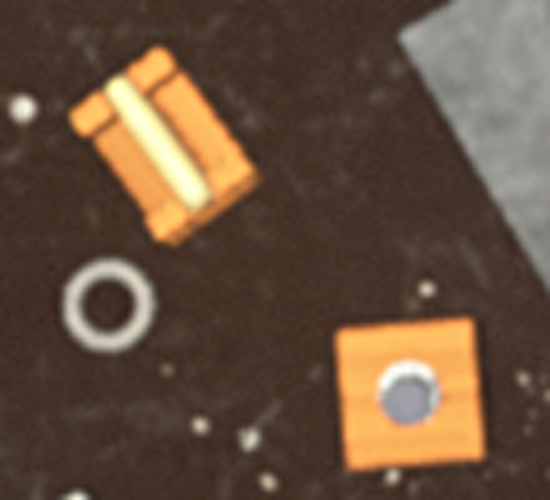

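View pics/scene_jig.png

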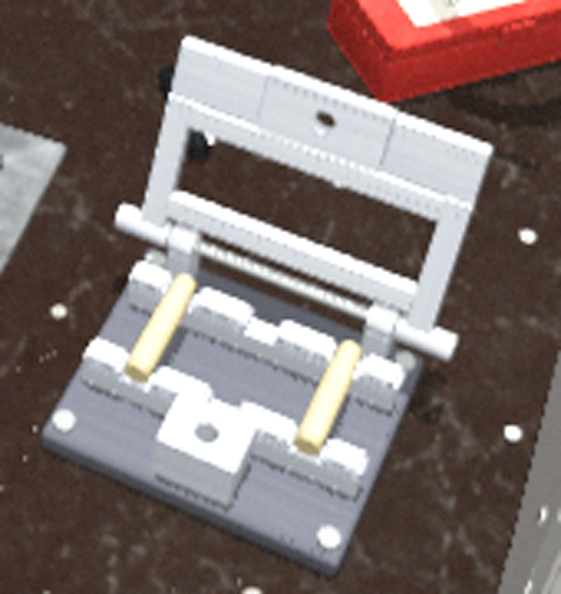

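View pics/top_jig.png

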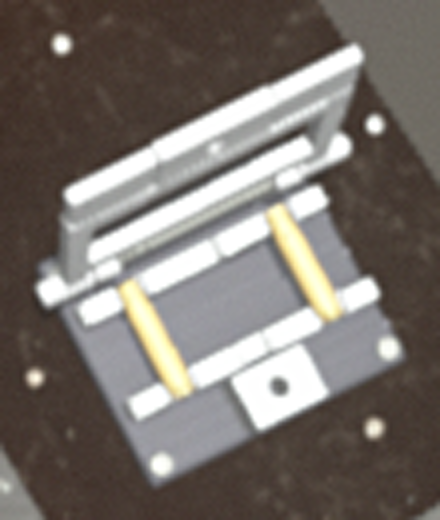

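The stand crop shows the spare tube lying in its cradle from (118,85) to (198,200). The knob top is at about (408,398) and the collar at (409,392). In the jig crops the boss hole is at (208,432) in the scene view and (279,385) in the top view. The plate and boss corners are sharp enough to refine the jig pose.

Run:
```python
from h import *
S=lambda u,v:((u+.5)/3.3-.5+330,(v+.5)/3.3-.5+240)
T=lambda u,v:((u+.5)/4-.5+395,(v+.5)/4-.5+170)
o={'scene':[((-46,0,38),S(208,432)),((-61,70,12),S(46,437)),((-61,-70,12),S(333,565)),((-59,18,38),S(158,445)),((-59,-18,38),S(240,470)),((0,40,35),(377.6,339.4)),((0,-40,35),(429,359.9)),((0,0,32),(403,351.2))],
'top':[((-46,0,38),T(279,385)),((-61,70,12),T(155,485)),((-61,-70,12),T(405,355)),((-59,18,38),T(262,430)),((-59,-18,38),T(327,393)),((-33,18,38),T(232,378)),((-33,-18,38),T(297,343)),((0,-40,36),(470.5,236.1)),((0,40,36),T(155,338)),((0,0,32),(454.3,243))]}
def J(v,X):
    c,s=np.cos(v[2]),np.sin(v[2]); X=np.atleast_2d(X).astype(float)
    return np.c_[v[0]+c*X[:,0]-s*X[:,1],v[1]+s*X[:,0]+c*X[:,1],X[:,2]]
for cs in (['scene'],['top'],['scene','top']):
    f=lambda v:np.concatenate([(proj(J(v,X),c)[0]-p) for c in cs for X,p in o[c]])
    s=least_squares(f,[505,-15,.47],loss='soft_l1'); print(cs,s.x.round(3),np.round(s.fun,1).tolist())
v=s.x
for n,X in dict(p1=(0,0,32),bh=(-46,0,48),hinge=(42,0,44)).items(): print(n,J(v,X).round(1))
# lid angle
g=lambda a:np.concatenate([proj(J(v,(42-88*np.cos(a[0])+4*np.sin(a[0]),0,44+88*np.sin(a[0])+4*np.cos(a[0]))),c)[0]-p for c,p in (('scene',S(325,122)),('top',T(216,148)))])
l=least_squares(g,[1.9]); print("lid",l.x,l.fun)
for z in (22,26): print("tubec",z,back((245.9,239.6),z,'scene').round(1),back((271.6,278.3),z,'top').round(1))
C=lambda u,v:((u+.5)/5-.5+240,(v+.5)/5-.5+250)
a,b=[back(C(*q),26,'top') for q in ((118,85),(198,200))]; print("tube yaw",np.degrees(np.arctan2(*(a-b)[1::-1])), ((a+b)/2).round(1), np.linalg.norm(a-b))
d=np.array([.59,.81]);m=np.array([271.6,278.3]);a,b=back(m-8*d,26,'top'),back(m+8*d,26,'top');print(np.degrees(np.arctan2(*(a-b)[1::-1])))
d=np.array([-.5,.86]);m=np.array([245.9,239.6]);a,b=back(m-8*d,26,'scene'),back(m+8*d,26,'scene');print(np.degrees(np.arctan2(*(a-b)[1::-1])))
print("pin",back(C(408,398),74,'top'),back(C(409,392),40,'top'))
print("ring",back(C(109,305),8,'top'))
```

```text
['scene'] [ 5.08267e+02 -1.49670e+01  4.79000e-01] [-0.2, 1.5, -1.4, -0.4, 3.4, -0.6, -0.3, -0.3, -1.0, 2.1, 0.5, 0.0, 0.5, -0.2, 0.2, -0.6]
['top'] [ 5.08324e+02 -1.51580e+01  4.57000e-01] [0.2, 0.3, -0.7, -0.4, 0.4, -0.8, -0.6, -0.4, -0.0, 0.1, 0.1, 0.3, 0.7, 0.4, 0.4, -0.9, 0.4, 0.1, -2.5, 1.9]
['scene', 'top'] [ 5.08309e+02 -1.50020e+01  4.68000e-01] [-0.5, 1.4, -1.5, -1.0, 2.8, -0.4, -0.6, -0.6, -1.5, 2.0, 0.6, -0.2, 0.4, -0.0, 0.2, -0.6, 0.3, 0.2, -0.3, -0.2, 0.4, -1.3, -0.3, -0.5, 0.2, -0.1, 0.3, 0.3, 0.7, 0.2, 0.2, -1.1, 0.5, 0.3, -2.5, 2.0]
p1 [[508.3 -15.   32. ]]
bh [[467.3 -35.8  48. ]]
hinge [[545.8   3.9  44. ]]
lid [1.76836305] [-1.35896959  0.92209684 -0.74828526 -0.71569053]
tubec 22 [449.4 332.6  22. ] [450.  331.2  22. ]
tubec 26 [447.4 328.8  26. ] [449.8 330.6  26. ]
tube yaw 34.84915984009627 [450.3 331.4  26. ] 54.22294676016073
36.073656066148274
36.444841199691155
pin [355.97436724 234.59990588  74.        ] [355.78158668 235.4213027   40.        ]
ring [388.19006917 352.92860082   8.        ]
```

```bash
python3 -m crank '[[[2.8,-2.7,0,0,0,5.15,6],[2.8,-2.7,0,0,0,5.15,6],[2.8,-2.7,0,0,0,5.15,6],[2.8,-2.7,0,0,0,5.15,6],[2.8,-2.7,0,0,0,5.15,5],[2.8,-2.7,0,0,0,5.15,5],[2.8,-2.7,0,0,0,5.15,5],[2.8,-2.7,0,0,0,5.15,5],[2.8,-2.7,-3,0,0,5.15,5],[2.57,-2.96,-3,0,0,5.15,5],[0,0,-4,0,0,0,5],[0,0,0,0,0,0,5]]]' 30
```

```text
clock: 3.45
ee_pos: [445.2, 326.7, 127.3]
eef_rot: [0.961, -2.984, 0.004]
force: [-0.5, -0.1, -0.4]
width: 50.1
grasp_force: 0.0
```

```bash
python3 -m crank '[[[0.14,0.2,-4,0,0,0,4.5],[0,0,-3,0,0,0,4.5],[0,0,-2,0,0,0,4.5],[0,0,-1.5,0,0,0,4.5],[0,0,-1.2,0,0,0,4.5],[0,0,0,0,0,0,4.5],[0,0,0,0,0,0,4.5]]]' 30
python3 - <<'E'
from h import *
a=optics.camera("scene")[170:310,150:330];cv2.imwrite("pics/g1.png",cv2.resize(a,None,fx=4,fy=4,interpolation=cv2.INTER_CUBIC)[:,:,::-1])
E
```

```text
clock: 4.15
ee_pos: [448.4, 331.6, 15.1]
eef_rot: [-0.966, 2.989, 0.0]
force: [0.9, -0.2, 0.4]
width: 44.8
grasp_force: 0.0
```

View pics/g1.png

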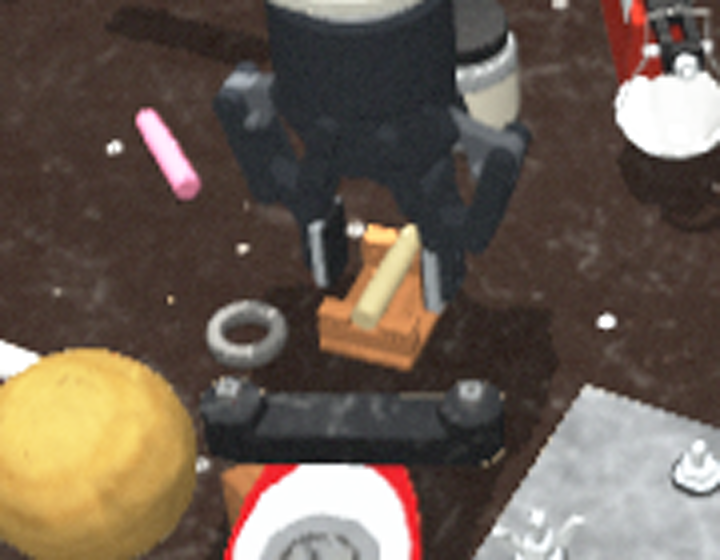

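The fingers straddle the spare tube between the cradle cheeks, one at about (320,250) and the other at (435,270) in the crop. Fine to close.

```bash
python3 -m crank '[[[-0.1,-0.24,-0.45,0,0,0,4.5],[0,0,0,0,0,0,4],[0,0,0,0,0,0,3],[0,0,0,0,0,0,2],[0,0,0,0,0,0,1],[0,0,0,0,0,0,0.5],[0,0,0,0,0,0,0.5],[0,0,0,0,0,0,0.5],[0,0,0,0,0,0,0.5],[0,0,0,0,0,0,0.5],[0,0,0,0,0,0,0.5]]]' 30
```

```text
clock: 5.3
ee_pos: [447.2, 328.8, 9.8]
eef_rot: [-0.966, 2.989, -0.0]
force: [-0.8, 0.7, 5.7]
width: 11.2
grasp_force: 29.5
```

```bash
python3 -m crank '[[[0,0,1,0,0,0,0.5],[0,0,2,0,0,0,0.5],[0,0,3,0,0,0,0.5],[0,0,3,0,0,0,0.5],[0,0,3,0,0,0,0.5],[0,0,0,0,0,0,0.5],[0,0,0,0,0,0,0.5],[0,0,0,0,0,0,0.5]]]' 30
```

```text
clock: 6.1
ee_pos: [446.7, 328.4, 129.1]
eef_rot: [0.966, -2.988, 0.001]
force: [0.5, 0.6, -0.2]
width: 11.0
grasp_force: 29.4
```

```bash
python3 -m crank '[[[0,-2,1,0,0,-1,0.5],[0.6,-4,1,0,0,-1,0.5],[0.6,-4,0,0,0,-1,0.5],[0.6,-4,0,0,0,-1,0.5],[0.8,-4,0,0,0,-1,0.5],[0.8,-4,0,0,0,-1,0.5],[0.8,-4,0,0,0,-1,0.5],[0.8,-4,0,0,0,-1,0.5],[0.86,-3,0,0,0,-1.2,0.5],[0,-1.49,0,0,0,0,0.5],[0,0,-3,0,0,0,0.5],[0,0,-3,0,0,0,0.5],[0,0,0,0,0,0,0.5],[0,0,0,0,0,0,0.5],[0,0,0,0,0,0,0.5]]]' 30
python3 - <<'E'
from h import *
s=r.read_state(); print(s["ee_pos"],s["eef_rot"])
a=optics.camera("scene")[240:420,330:500];b=optics.camera("top")[170:300,395:505]
f=lambda i,k:cv2.resize(i,None,fx=k,fy=k,interpolation=cv2.INTER_CUBIC)
a=f(a,2.3);b=f(b,3.2);h=max(a.shape[0],b.shape[0])
p=lambda i:cv2.copyMakeBorder(i,0,h-i.shape[0],0,0,0)
cv2.imwrite("pics/j1.png",np.hstack([p(a),p(b)])[:,:,::-1])
for c in ("scene","top"):
  for n in ("tube_c_mid","tube_c","pocket_1"): print(c,n,[(np.round(d["pixel"],1).tolist(),round(d["p"],2)) for d in find(n,c)])
E
```

```text
clock: 7.6
ee_pos: [506.2, -16.1, 90.8]
eef_rot: [-0.723, 3.056, -0.0]
force: [0.2, 0.5, -0.1]
width: 10.9
grasp_force: 29.4
[506.23361119 -16.14369218  90.80622986] [-7.22964821e-01  3.05620258e+00 -4.54877270e-04]
scene tube_c_mid [([407.3, 318.6], 0.58)]
scene tube_c [([374.9, 340.4], 0.86), ([431.0, 362.3], 0.72), ([409.2, 324.1], 0.52), ([191.9, 208.3], 0.47)]
scene pocket_1 [([430.5, 360.3], 0.95), ([406.1, 347.3], 0.74)]
top tube_c_mid [([464.3, 241.2], 0.5), ([448.8, 246.7], 0.29)]
top tube_c [([430.2, 256.8], 0.5), ([462.4, 239.2], 0.46), ([198.8, 297.7], 0.45), ([371.9, 197.9], 0.44), ([221.4, 227.7], 0.32)]
top pocket_1 [([452.5, 244.8], 0.94), ([432.0, 254.2], 0.85)]
```

View pics/j1.png

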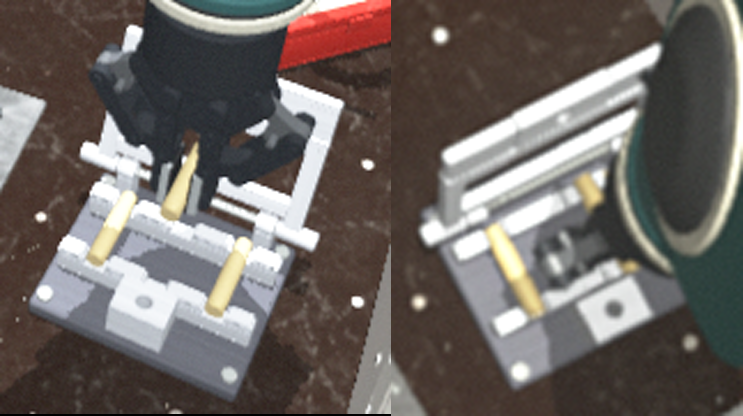

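The picture shows the spare tube held over the middle pocket (between about (195,145) and (172,215) in the left crop), and it looks slightly pitched. I'll check that against projection.

Run:
```python
from h import *
s=r.read_state();print(s["ee_pos"])
for d in finder.cut_out("tube_c","scene"):
    ys,xs=np.nonzero(d["region"]);pts=np.c_[xs,ys].astype(float);w,V=np.linalg.eigh(np.cov(pts.T)); print(d["p"],pts.mean(0).round(1),V[:,1].round(3),np.sqrt(w).round(1),ys.min(),ys.max())
th=.465;u=np.array([np.cos(th),np.sin(th),0]);t=np.array(s["ee_pos"])+3.4*u+[0,0,12]
for pitch in (0,5,10,15,20):
    a=np.radians(pitch);w=np.cos(a)*u+np.array([0,0,np.sin(a)]);q=proj([t-29*w,t,t+29*w],"scene");d=q[2]-q[0];print(pitch,q.round(1).tolist(),(d/np.linalg.norm(d)).round(3))
b=np.array([508.3,-15,32]);
for y in(40,-40):
    m=b+y*np.array([-u[1],u[0],0]);q=proj([m-29*u,m+29*u],"scene");d=q[1]-q[0];print(q.round(1),(d/np.linalg.norm(d)).round(3))
```

```text
[505.79592795 -16.18708872  90.03045833]
0.6 [428.3 361. ] [-0.416  0.91 ] [2.2 9.8] 344 376
0.55 [378.2 338.7] [-0.448  0.894] [2.4 9.7] 323 355
0.5 [407.  322.6] [-0.374  0.927] [2.3 8.8] 305 335
0 [[401.8, 335.1], [409.2, 320.2], [416.3, 306.0]] [ 0.447 -0.894]
5 [[401.6, 336.2], [409.2, 320.2], [416.5, 304.9]] [ 0.431 -0.902]
10 [[401.5, 337.2], [409.2, 320.2], [416.7, 304.0]] [ 0.417 -0.909]
15 [[401.4, 338.0], [409.2, 320.2], [416.8, 303.1]] [ 0.403 -0.915]
20 [[401.4, 338.7], [409.2, 320.2], [416.8, 302.3]] [ 0.391 -0.92 ]
[[370.5 354.7]
 [385.4 326.7]] [ 0.47  -0.882]
[[422.4 376.3]
 [435.5 346.6]] [ 0.402 -0.916]
```

```bash
python3 -m crank '[[[-0.05,-0.03,-2,0,0,0,0.5],[0,0,-2,0,0,0,0.5],[0,0,-1,0,0,0,0.5],[0,0,-0.6,0,0,0,0.5],[0,0,-0.4,0,0,0,0.5],[0,0,-0.4,0,0,0,0.5],[0,0,0,0,0,0,0.5],[0,0,0,0,0,0,0.5]]]' 30
```

```text
clock: 8.85
ee_pos: [505.3, -16.5, 26.1]
eef_rot: [-0.723, 3.057, -0.0]
force: [0.2, -0.4, 0.2]
width: 11.2
grasp_force: 29.4
```

```bash
python3 -m crank '[[[0,0,-0.2,0,0,0,0.5],[0,0,-0.2,0,0,0,0.5],[0,0,-0.1,0,0,0,0.5],[0,0,-0.1,0,0,0,0.5],[0,0,0,0,0,0,0.5],[0,0,0,0,0,0,0.5]]]' 30
```

```text
clock: 9.45
ee_pos: [505.2, -16.5, 19.9]
eef_rot: [-0.723, 3.057, -0.0]
force: [-1.1, 0.1, 4.3]
width: 11.3
grasp_force: 29.8
```

```bash
python3 -m crank '[[[0,0,0,0,0,0,1.6],[0,0,0,0,0,0,2.0],[0,0,0,0,0,0,2.3],[0,0,0,0,0,0,2.4],[0,0,0,0,0,0,2.4],[0,0,0,0,0,0,2.4],[0,0,1,0,0,0,2.4],[0,0,2,0,0,0,2.4],[0,0,3,0,0,0,2.4],[0,0,4,0,0,0,2.4],[0,0,0,0,0,0,2.4],[0,0,0,0,0,0,2.4]]]' 30
python3 - <<'E'
from h import *
S=r.read_state();print(S["qpos"].round(3) if hasattr(S["qpos"],'round') else S["qpos"])
a=optics.camera("scene")[270:420,330:500]
cv2.imwrite("pics/j2.png",cv2.resize(a,None,fx=4,fy=4,interpolation=cv2.INTER_CUBIC)[:,:,::-1])
E
```

```text
clock: 10.65
ee_pos: [505.7, -16.4, 121.2]
eef_rot: [-0.723, 3.055, -0.0]
force: [0.2, 0.5, -1.0]
width: 23.8
grasp_force: 0.0
[-0.182  0.352  0.183  2.011 -0.089  0.783  2.088]
```

View pics/j2.png

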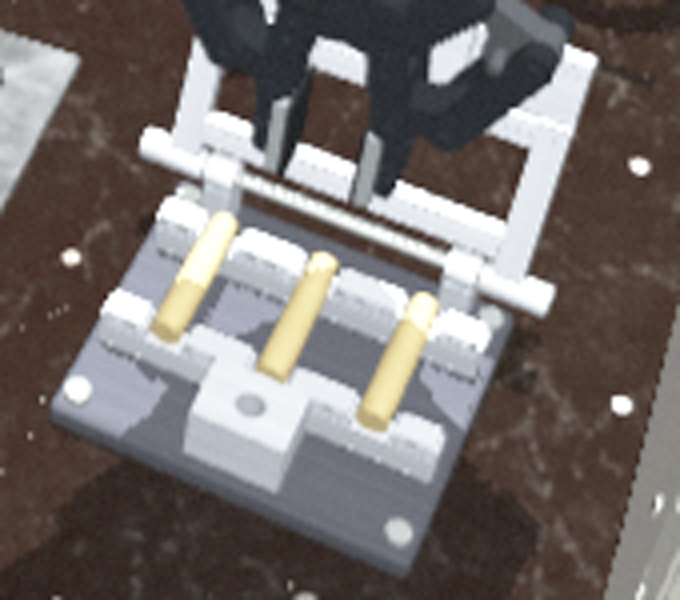

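The picture shows all three tubes lying parallel in their notches, with the new one running from (322,258) to (270,370). Next I go over the open frame and push it shut from behind.

```bash
python3 -m crank '[[[0,0,3.7,0,0,0,1],[0,0,3.7,0,0,0,0],[2.7,1.355,0,0,0,0,0],[2.7,1.355,0,0,0,0,0],[2.7,1.355,0,0,0,0,0],[2.7,1.355,0,0,0,0,0],[0,0,0,0,0,0,0],[0,0,0,0,0,0,0]]]' 30
```

```text
clock: 11.5
ee_pos: [612.7, 37.7, 192.3]
eef_rot: [0.723, -3.055, 0.0]
force: [0.3, -0.1, 0.9]
width: -0.2
grasp_force: 0.0
```

```bash
python3 -m crank '[[[0,0,-2,0,0,0,0],[0,0,-2,0,0,0,0],[0,0,-2,0,0,0,0],[0,0,-1.5,0,0,0,0],[0,0,0,0,0,0,0],[0,0,0,0,0,0,0]]]' 30
```

```text
clock: 12.1
ee_pos: [613.1, 37.4, 119.1]
eef_rot: [0.723, -3.057, 0.0]
force: [-0.1, 0.5, -0.1]
width: -0.3
grasp_force: 0.0
```

```bash
python3 -m crank '[[[0.72,0.36,0,0,0,0,0],[-1.44,-0.72,0,0,0,0,0],[-0.72,-0.36,0,0,0,0,0],[-0.72,-0.36,0,0,0,0,0],[-0.72,-0.36,0,0,0,0,0],[-0.72,-0.36,0.1,0,0,0,0],[-0.72,-0.36,0.2,0,0,0,0],[-0.72,-0.36,0.2,0,0,0,0],[0,0,0,0,0,0,0]]]' 30
```

```text
clock: 13.0
ee_pos: [561.9, 11.9, 124.1]
eef_rot: [0.722, -3.057, 0.0]
force: [-0.2, -0.9, -0.1]
width: -0.1
grasp_force: 0.0
```

```bash
cat > lid.py <<'E'
from h import *
v=[508.3,-15.0,.464]
def J(X):
    c,s=np.cos(v[2]),np.sin(v[2]);return np.array([v[0]+c*X[0]-s*X[1],v[1]+s*X[0]+c*X[1],X[2]])
def E(a,rho,h,y=0): return J((42-rho*np.cos(a)+h*np.sin(a),y,44+rho*np.sin(a)+h*np.cos(a)))
im={c:optics.camera(c) for c in P}
A=np.arange(0,2.2,.02)
for c in P:
    for n,(rho,h) in dict(lid_hole=(88,4),lid_edge=(102,0)).items():
        for d in find(n,c)[:2]:
            e=[np.linalg.norm(proj(E(a,rho,h),c)[0]-d["pixel"]) for a in A];i=int(np.argmin(e));print(c,n,np.round(d["pixel"],1),round(d["p"],2),"a",A[i].round(2),"err",round(e[i],1))
    for d in finder.cut_out("lid",c)[:1]:
        ys,xs=np.nonzero(d["region"]);print(c,"cut lid",round(d["p"],2),xs.min(),xs.max(),ys.min(),ys.max())
    for a in A[::8]:
        q=np.array([proj(E(a,102,4,y),c)[0] for y in(-70,70)]);print(a.round(2),q.round(0).tolist(),end=' ')
    print()
E
python3 lid.py
```

```text
scene lid_hole [421.5 283.6] 0.74 a 1.56 err 1.8
scene lid_edge [425.5 279.7] 0.64 a 1.58 err 1.8
scene cut lid 0.72 365 472 261 347
0.0 [[437.0, 396.0], [343.0, 356.0]] 0.16 [[440.0, 388.0], [345.0, 348.0]] 0.32 [[443.0, 379.0], [346.0, 339.0]] 0.48 [[446.0, 369.0], [349.0, 329.0]] 0.64 [[450.0, 357.0], [352.0, 318.0]] 0.8 [[454.0, 346.0], [356.0, 307.0]] 0.96 [[459.0, 334.0], [361.0, 296.0]] 1.12 [[463.0, 322.0], [365.0, 285.0]] 1.28 [[467.0, 312.0], [370.0, 276.0]] 1.44 [[471.0, 302.0], [374.0, 267.0]] 1.6 [[474.0, 294.0], [379.0, 260.0]] 1.76 [[477.0, 287.0], [383.0, 254.0]] 1.92 [[480.0, 282.0], [387.0, 250.0]] 2.08 [[481.0, 279.0], [390.0, 247.0]] 
top lid_hole [450.6 215.1] 0.89 a 1.58 err 2.8
top lid_edge [455.4 217.3] 0.83 a 1.54 err 2.3
top cut lid 0.91 404 460 214 244
0.0 [[503.0, 255.0], [437.0, 290.0]] 0.16 [[506.0, 253.0], [438.0, 289.0]] 0.32 [[508.0, 250.0], [439.0, 286.0]] 0.48 [[509.0, 246.0], [439.0, 283.0]] 0.64 [[509.0, 240.0], [438.0, 278.0]] 0.8 [[508.0, 234.0], [436.0, 271.0]] 0.96 [[507.0, 226.0], [434.0, 264.0]] 1.12 [[504.0, 218.0], [431.0, 256.0]] 1.28 [[500.0, 209.0], [427.0, 248.0]] 1.44 [[496.0, 201.0], [422.0, 239.0]] 1.6 [[491.0, 192.0], [418.0, 230.0]] 1.76 [[486.0, 184.0], [413.0, 222.0]] 1.92 [[480.0, 177.0], [408.0, 215.0]] 2.08 [[475.0, 171.0], [403.0, 208.0]]
```

```bash
python3 -m crank '[[[-0.775,-0.388,0.17,0,0,0,0],[-0.775,-0.388,0.17,0,0,0,0],[-0.775,-0.388,0.17,0,0,0,0],[-0.96,-0.48,-0.4,0,0,0,0],[-0.96,-0.48,-0.4,0,0,0,0],[-0.85,-0.425,-0.65,0,0,0,0],[-0.85,-0.425,-0.65,0,0,0,0],[-0.67,-0.336,-0.43,0,0,0,0],[-0.67,-0.336,-0.43,0,0,0,0],[-0.67,-0.336,-0.43,0,0,0,0],[0,0,0,0,0,0,0],[0,0,0,0,0,0,0]]]' 30; python3 lid.py | grep -v 0.0
```

```text
clock: 14.6
ee_pos: [483.2, -27.4, 94.9]
eef_rot: [0.723, -3.057, 0.0]
force: [-0.2, -0.8, -0.3]
width: -0.1
grasp_force: 0.0
scene lid_hole [400.9 341.5] 0.67 a 0.54 err 0.9
scene lid_edge [395.9 347. ] 0.71 a 0.54 err 0.9
scene cut lid 0.87 351 466 302 368
top lid_hole [470. 257.] 0.77 a 0.52 err 0.8
top lid_edge [469.8 265.4] 0.91 a 0.46 err 4.0
top cut lid 0.92 405 482 203 281
```

```bash
python3 -m crank '[[[-0.33,-0.165,-0.73,0,0,0,0],[-0.33,-0.165,-0.73,0,0,0,0],[-0.33,-0.165,-0.73,0,0,0,0],[-0.12,-0.06,-0.7,0,0,0,0],[-0.12,-0.06,-0.7,0,0,0,0],[-0.12,-0.06,-0.6,0,0,0,0],[0,0,-0.2,0,0,0,0],[0,0,-0.2,0,0,0,0],[0,0,-0.1,0,0,0,0],[0,0,0,0,0,0,0],[0,0,0,0,0,0,0],[0,0,0,0,0,0,0]]]' 30; python3 lid.py | grep -v 0.0
```

```text
clock: 16.2
ee_pos: [469.9, -34.0, 48.2]
eef_rot: [-0.723, 3.057, -0.0]
force: [0.9, 0.3, 1.0]
width: -0.1
grasp_force: 0.0
scene cut lid 0.57 344 466 328 395
top cut lid 0.74 404 482 203 288
```

```bash
python3 -m crank '[[[0,0,-0.1,0,0,0,0],[0,0,-0.1,0,0,0,0],[0,0,0,0,0,0,0],[0,0,0,0,0,0,0],[0,0,0,0,0,0,0]]]' 30
```

```text
clock: 17.1
ee_pos: [469.9, -34.1, 47.5]
eef_rot: [-0.723, 3.057, 0.0]
force: [-13.8, 0.8, 45.4]
width: 0.1
grasp_force: 22.7
```

```bash
python3 -m crank '[[[0,0,2,0,0,0,0],[0,0,5,0,0,0,0],[0,0,5,0,0,0,0],[0,4,0,0,0,0,2],[0,4.5,0,0,0,0,4],[0,4.5,0,0,0,0,4.5],[0,4.5,0,0,0,0,4.5],[-2.5,3.2,0,0,0,0,4.5],[-2.5,2,0,0,0,0,4.5],[-2.5,2,0,0,0,0,4.5],[-2.5,1.2,0,0,0,0,4.5],[-1.4,1,0,0,0,0,4.5],[0,0,0,0,0,0,4.5],[0,0,0,0,0,0,4.5]]]' 30
python3 - <<'E'
from h import *
im={c:optics.camera(c) for c in P}
for c in P:
  for n in ("lid_hole","lid_edge","pin_collar","pin"): print(c,n,[(np.round(d["pixel"],1).tolist(),round(d["p"],2)) for d in find(n,c)][:3])
a=cv2.resize(im["scene"][310:410,330:470],None,fx=4,fy=4,interpolation=cv2.INTER_CUBIC);b=cv2.resize(im["top"][205:300,400:510],None,fx=4,fy=4,interpolation=cv2.INTER_CUBIC)
b=cv2.copyMakeBorder(b,0,20,0,0,0);w=560-b.shape[1]
cv2.imwrite("pics/shutA.png",cv2.resize(np.hstack([a,b]),None,fx=.79,fy=.79,interpolation=cv2.INTER_AREA)[:,:,::-1])
E
```

```text
clock: 18.5
ee_pos: [356.0, 234.9, 166.2]
eef_rot: [-0.724, 3.057, 0.0]
force: [0.5, -0.5, -0.5]
width: 45.0
grasp_force: 0.0
scene lid_hole [([393.3, 364.5], 0.92), ([400.6, 360.9], 0.42)]
scene lid_edge [([387.3, 371.4], 0.67), ([411.9, 325.5], 0.52), ([210.4, 255.5], 0.2)]
scene pin_collar []
scene pin []
top lid_hole [([465.8, 267.3], 0.92)]
top lid_edge [([464.4, 272.4], 0.61), ([430.6, 255.0], 0.35)]
top pin_collar [([473.1, 236.2], 0.48), ([467.5, 235.6], 0.36)]
top pin [([470.3, 233.9], 0.68)]
```

View pics/shutA.png

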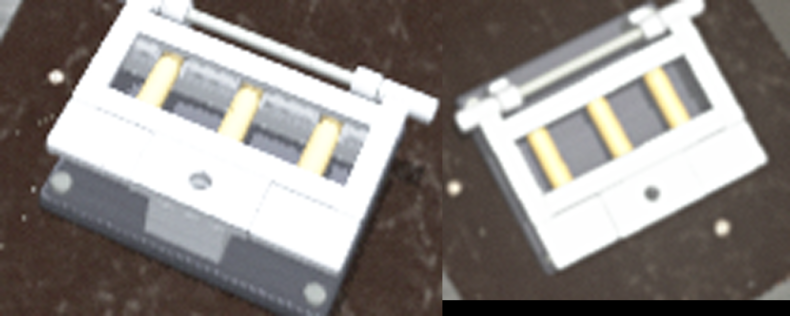

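The frame is shut flat over three tubes, with the hole at about (201,181) in the scene crop and (652,193) in the top crop. I'll measure the hole's centroid and descend on the pin.

```bash
python3 - <<'E'
from h import *
for c,(x,y) in dict(scene=(393.6,366),top=(466,266)).items():
    I=cv2.cvtColor(optics.camera(c),cv2.COLOR_RGB2GRAY).astype(float)
    x0,y0=int(x)-6,int(y)-6; w=I[y0:y0+13,x0:x0+13]; 
    g=np.clip(w.max()*0.93-w,0,None); yy,xx=np.mgrid[0:13,0:13]; m=(np.hypot(xx-6,yy-6)<5); g*=m
    p=((xx*g).sum()/g.sum()+x0,(yy*g).sum()/g.sum()+y0); print(c,np.round(p,2),back(p,48,c).round(1),back(p,46,c).round(1)); print(w[2:11,2:11].astype(int))
E
python3 -m crank '[[[0,0,-4,0,0,0,4.5],[0,0,-3,0,0,0,4.5],[0,0,-2,0,0,0,4.5],[0,0,-1.5,0,0,0,4.5],[0,0,-1,0,0,0,4.5],[0,0,-0.6,0,0,0,4.5],[0,0,0,0,0,0,4.5],[0,0,0,0,0,0,4.5]]]' 30
```

```text
scene [393.25 366.64] [468.9 -34.5  48. ] [470.  -33.6  46. ]
[[255 255 255 255 255 255 255 255 255]
 [255 255 255 254 254 253 255 255 255]
 [255 253 241 231 229 206 247 254 255]
 [253 222 178 175 175 170 197 243 255]
 [245 180 189 200 186 171 165 200 252]
 [247 215 213 219 218 202 175 159 250]
 [254 235 203 200 205 205 207 186 254]
 [255 253 219 187 173 179 230 248 255]
 [255 255 254 253 250 252 254 255 255]]
top [465.81 265.88] [467. -35.  48.] [467.1 -35.5  46. ]
[[255 255 255 255 255 255 255 255 254]
 [255 255 253 240 239 248 255 255 255]
 [255 254 219 174 181 199 240 255 255]
 [255 241 166 128 142 148 198 252 255]
 [255 236 156 119 124 133 185 252 255]
 [255 252 193 138 127 152 217 255 255]
 [255 255 243 206 190 209 245 255 255]
 [255 255 255 255 252 253 255 255 255]
 [254 255 255 255 255 255 255 255 255]]
clock: 19.9
ee_pos: [356.0, 235.1, 45.5]
eef_rot: [-0.723, 3.057, 0.0]
force: [0.0, 0.9, -0.5]
width: 45.1
grasp_force: 0.0
```

```bash
python3 -m crank '[[[0,0,0,0,0,0,3],[0,0,0,0,0,0,2],[0,0,0,0,0,0,1.5],[0,0,0,0,0,0,1],[0,0,0,0,0,0,1],[0,0,0,0,0,0,1],[0,0,0,0,0,0,1],[0,0,0,0,0,0,1]]]' 60
```

```text
clock: 20.7
ee_pos: [356.0, 235.2, 45.7]
eef_rot: [-0.723, 3.056, 0.0]
force: [-2.3, -1.7, 10.8]
width: 16.3
grasp_force: 58.3
```

```bash
python3 -m crank '[[[0,0,0.5,0,0,0,1],[0,0,1,0,0,0,1],[0,0,1.5,0,0,0,1],[0,0,3,0,0,0,1],[0,0,4,0,0,0,1],[0,0,4,0,0,0,1],[0,0,0,0,0,0,1],[0,0,0,0,0,0,1],[0,0,0,0,0,0,1]]]' 60
```

```text
clock: 21.6
ee_pos: [355.3, 234.6, 184.7]
eef_rot: [0.723, -3.057, 0.001]
force: [-0.7, -0.6, 0.0]
width: 16.3
grasp_force: 58.5
```

```bash
python3 -m crank '[[[2.5,-1,0,0,0,0,1],[3,-2,0,0,0,0,1],[3,-2,0,0,0,0,1],[2.73,-3.2,0,0,0,0,1],[0,-4.5,0,0,0,0,1],[0,-4.5,0,0,0,0,1],[0,-4.5,0,0,0,0,1],[0,-4,0,0,0,0,1],[0,-1.28,-2,0,0,0,1],[0,0,-3,0,0,0,1],[0,0,-3,0,0,0,1],[0,0,-0.4,0,0,0,1],[0,0,0,0,0,0,1],[0,0,0,0,0,0,1],[0,0,0,0,0,0,1]]]' 60
python3 - <<'E'
from h import *
s=r.read_state();t=np.array(s["ee_pos"]);print(t)
im={c:optics.camera(c) for c in P}
for c in P:
  for n in ("lid_hole","pin_collar","pin"): print(c,n,[(np.round(d["pixel"],1).tolist(),round(d["p"],2)) for d in find(n,c)][:3])
  print(c,"exp tip,collar,holes",proj([t-[0,0,41.7],t-[0,0,9.7],[467.6,-35.2,48]],c).round(1).tolist())
cv2.imwrite("pics/pin.png",cv2.resize(im["scene"][300:400,340:450],None,fx=5.5,fy=5.5,interpolation=cv2.INTER_CUBIC)[:,:,::-1])
E
```

```text
clock: 23.1
ee_pos: [468.7, -34.8, 102.2]
eef_rot: [-0.723, 3.056, -0.001]
force: [0.1, -0.2, -0.5]
width: 16.3
grasp_force: 58.6
[468.67722346 -34.78888761 102.16798877]
scene lid_hole [([391.7, 366.9], 0.9), ([378.4, 341.2], 0.73)]
scene pin_collar [([399.5, 345.5], 0.65), ([405.5, 348.9], 0.54)]
scene pin [([394.4, 360.4], 0.61)]
scene exp tip,collar,holes [[394.2, 361.7], [396.7, 347.9], [392.9, 367.4]]
top lid_hole [([223.2, 228.6], 0.33)]
top pin_collar [([471.4, 234.1], 0.57)]
top pin [([221.8, 228.2], 0.69)]
top exp tip,collar,holes [[467.6, 264.5], [472.8, 263.2], [465.9, 265.5]]
```

View pics/pin.png

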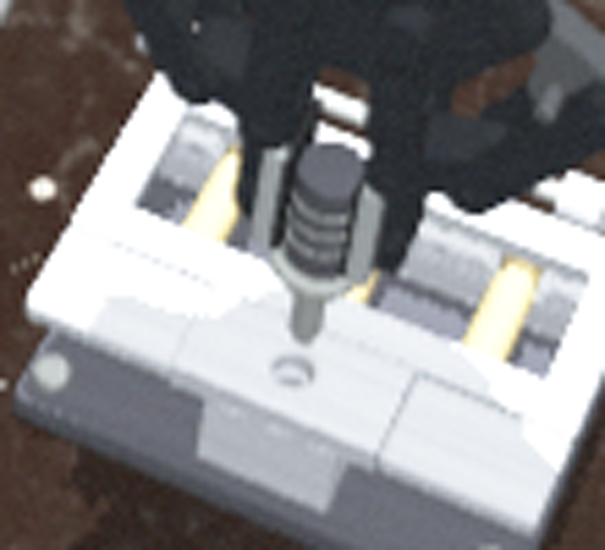

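The pin hangs upright in the fingers with its tip at (305,338) in the crop and the frame's hole at (293,372). Projected down, the tip is about 2 mm too far in +x. I'll correct that and lower it while watching the force.

```bash
python3 -m crank '[[[-0.2,-0.04,-0.3,0,0,0,1],[0,0,-0.4,0,0,0,1],[0,0,-0.3,0,0,0,1],[0,0,-0.2,0,0,0,1],[0,0,-0.2,0,0,0,1],[0,0,-0.2,0,0,0,1],[0,0,0,0,0,0,1],[0,0,0,0,0,0,1]]]' 60
```

```text
clock: 24.3
ee_pos: [466.1, -35.2, 85.1]
eef_rot: [-0.723, 3.057, -0.0]
force: [0.2, 0.4, -0.2]
width: 16.2
grasp_force: 58.6
```

```bash
python3 -m crank '[[[0,0,-0.2,0,0,0,1],[0,0,-0.2,0,0,0,1],[0,0,-0.2,0,0,0,1],[0,0,0,0,0,0,1],[0,0,0,0,0,0,1]]]' 60
```

```text
clock: 24.8
ee_pos: [466.1, -35.2, 79.0]
eef_rot: [-0.723, 3.057, -0.0]
force: [3.1, 1.9, -2.3]
width: 16.2
grasp_force: 58.5
```

```bash
python3 -m crank '[[[0.06,0.03,0,0,0,0,1],[0,0,-0.2,0,0,0,1],[0,0,-0.2,0,0,0,1],[0,0,0,0,0,0,1],[0,0,0,0,0,0,1]]]' 60
```

```text
clock: 25.3
ee_pos: [466.5, -35.0, 74.9]
eef_rot: [0.723, -3.057, 0.0]
force: [1.0, 0.9, -1.0]
width: 16.1
grasp_force: 58.5
```

```bash
python3 -m crank '[[[0.05,0.03,-0.2,0,0,0,1],[0,0,-0.3,0,0,0,1],[0,0,-0.3,0,0,0,1],[0,0,-0.3,0,0,0,1],[0,0,-0.2,0,0,0,1],[0,0,0,0,0,0,1],[0,0,0,0,0,0,1]]]' 60
```

```text
clock: 26.0
ee_pos: [467.1, -34.7, 62.0]
eef_rot: [0.723, -3.057, 0.0]
force: [0.1, -0.2, -0.7]
width: 16.3
grasp_force: 58.5
```

```bash
python3 -m crank '[[[0,0,-0.15,0,0,0,1],[0,0,-0.1,0,0,0,1],[0,0,-0.1,0,0,0,1],[0,0,-0.1,0,0,0,1],[0,0,0,0,0,0,1],[0,0,0,0,0,0,1]]]' 60
```

```text
clock: 26.6
ee_pos: [467.2, -34.7, 57.7]
eef_rot: [-0.723, 3.057, -0.0]
force: [-1.7, -0.8, 2.9]
width: 16.3
grasp_force: 59.3
```

Contact begins exactly at the expected seat height, so I press a little more.

```bash
python3 -m crank '[[[0,0,-0.05,0,0,0,1],[0,0,-0.04,0,0,0,1],[0,0,0,0,0,0,1],[0,0,0,0,0,0,1],[0,0,0,0,0,0,1]]]' 80
```

```text
clock: 27.1
ee_pos: [467.3, -34.7, 57.5]
eef_rot: [-0.723, 3.057, 0.0]
force: [-7.4, 0.3, 25.7]
width: 15.6
grasp_force: 79.5
```

```bash
python3 -m crank '[[[0,0,-0.01,0,0,0,1],[0,0,0,0,0,0,1],[0,0,0,0,0,0,1],[0,0,0,0,0,0,1],[0,0,0,0,0,0,1],[0,0,0,0,0,0,1],[0,0,0,0,0,0,1],[0,0,0,0,0,0,1]]]' 80
python3 - <<'E'
from h import *
optics.camera("scene"); s=r.read_state();t=np.array(s["ee_pos"])
for n in ("pin_collar","tube_a_mid"): print(n,[(np.round(d["pixel"],1).tolist(),round(d["p"],2)) for d in find(n,"scene")][:3])
print(proj([[467.3,-34.7,48]],"scene"),s["force"])
E
```

```text
clock: 27.9
ee_pos: [467.3, -34.7, 57.4]
eef_rot: [-0.723, 3.057, 0.0]
force: [-9.0, 0.6, 29.4]
width: 15.7
grasp_force: 79.6
pin_collar [([395.3, 368.9], 0.5)]
tube_a_mid [([428.7, 359.7], 0.59)]
[[392.48677485 367.30666459]] [-8.96412671  1.21730304 28.68908278]
```

The collar is seated and the downward push of about 29 N is steady. Handing in.

```bash
python3 -c "
from rig import job_done
print(job_done())"
```

```text
the job is handed in; nothing more can be done
None
```

I handed the job in at about 28 s, but no verdict came back: the spare tube is in the middle pocket, the frame is shut over all three tubes, the pin's collar is down on the frame at the expected height, and the gripper still holds the knob, pressing down with about 29 N.

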